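# Unlatch a slide-tray carrier and hold its gate wide

## Robot

A 7-joint arm with a two-finger parallel gripper is mounted at the origin on the work surface. World frame = base frame: x ahead of the robot, y to its left, z up, the work surface at z = 0. Lengths are in m, angles in rad, forces in N, time in s.
With the tool pointing down it reaches from about 0.425 to 0.875 m from the base axis. Payload 9.9 kg.
Tool frame: the origin (TCP) lies midway between the tips of the shut fingers; the grasp point (between the pads) lies 19 mm behind it; x points along the fingers, y is the direction in which the jaws open and shut, and the axes are right-handed (so a half turn about x gives the same grasp; the last joint's range is limited). The gripper opens to 85 mm and grips with 20 to 120 N. Pads are 22 mm wide; open, the fingers measure 114 mm over their backs; the gripper's body (76 mm by 85 mm) begins 54 mm behind the grasp point. The pads swing forward as they close: fully open they stand 13 mm farther back than shut.
Start: joints at [-1.193, 0.576, 0.025, 1.437, -0.015, 1.129, -0.057], TCP at [0.301, 0.604, 0.231] pointing down, gripper open.
Joint ranges: [-2.76, 2.76], [-0.34, 2.15], [-1.52, 1.57], [0.19, 2.46], [-1.09, 4.23], [0.17, 1.99], [-2.82, 2.82]. Speed limits (rad/s): [2.22, 2.22, 3.01, 3.01, 3.14, 3.14, 3.14].

## Interface

Orientations are given as a 3x3 rotation matrix whose columns are the frame's x, y, z axes.
In Python, from bench import * gives the robot as it stands.
- The arm moves only by the tool move_arm, never from a script. Its argument "rows" is text: rows parted by semicolons, each of 7 numbers parted by spaces: the shift along the tool's x, y, z in mm, then the turn, a rotation vector about the tool's x, y, z in rad, then the opening, from 0 (shut) to 1 (fully open). In form: tx ty tz wx wy wz hand; .... A call has 1 to 20 rows; each row shifts and turns the commanded pose from where the row before left it, along the tool's axes as they then stand; what a row does not reach is not made up. A row lasts 1/10 s, in which the tool goes at most 50 mm and 8.59 degrees, less where a joint would pass 70% of its speed; a pose out of reach is approached as far as the arm can. A call is refused whole if a number of a shift passes 50 or a number of a turn 0.15, either way. A call with a gripper value outside its range is refused whole. The fingers move at their own pace and stop on an object; "grip_force" is the grip in N (left out, the last holds). Time passes only in rows, so rows that do not move let the fingers close. It gives the time, the measured TCP pose, the force and the opening at its end, in the units of the state.
- observe(): the state, without advancing time (a new reading comes with each control period).
- camera(name): name is "scene" or "side" or "wrist"; returns a dict with "pixels" (400x640x3 uint8, red, green, blue), "camera_matrix" (3x3 intrinsics, pixels), "dist" ([k1, k2, p1, p2, k3] as OpenCV has them; the pictures are not rectified), "R" (3x3) and "t" (3): a world point X has camera coordinates R X + t. Camera axes: x right, y down, z forward; pixel columns grow to the right and rows downward; lengths in m; the calibration is good to about 2 mm. A picture is of the moment at which its call begins. There is no depth.
- hand_in(): hands the job in, once; it reports no verdict.
The state is a dict: "time": time; "q": joint angles; "qd": joint speeds; "effort": joint torques, N m; "eef_pos": TCP position; "eef_rot": TCP orientation; "ft_force": force on the tool from outside, world axes, zero at the start; "torque": the same for the moment, N m; "width": finger opening in m.
Only numpy, scipy, OpenCV 4.12 (cv2) and the standard library are available. Lean on these libraries where they do the work, as an engineer would, in place of code of your own. Each camera call takes 0.05 s, during which the arm holds its last target.

## Task

A slide-tray carrier stands on the bench still bolted for transport, and a colleague wants to draw a tray out of it. Squeeze the two red tabs together to draw the transit bolts, then squeeze the two yellow tabs on the gate itself to draw its spring bolts, and swing the gate out past its half-open check until it stands about square to the front of the carrier. It closes by itself, so finish there still holding the gate wide and steady, with the trays and everything else on the bench left where it was.

Things in the scene. Friction and masses are not known exactly. Their poses are not given: they have to be found in the camera images.
- carrier: Carrier fixed on the bench: white and aluminium box 252 wide, 335 deep, top plate 178 mm up, a clear framed gate across its open front. Origin at bench level under the middle of the closed gate. x into the carrier (front faces -x), y along the closed gate from hinge to free end, z up. Its front looks to world -y, give or take 17 degrees. Steel handle 35 mm above the top at x = 200.
- transit_catch (a point): Grip point of the transit catch on the carrier (x 0, y -55, z 226 mm), midway between two red upright tabs; axes as the carrier. Tabs 18 wide (x), 5 thick, tops at z = 240, 56 mm apart along y over their outer faces, 36 when fully squeezed (10 each). Fingertips at z = 205 or more clear all beside them: staples, tops at z = 200, stand 41 mm either side along y.
- spring_catch (a point): Grip point of the spring catch on top of the gate, moving with it, midway between two yellow tabs: carrier x 0, y 60, z 226 mm when closed, 178 from the hinge line. y along the gate to its free end. Tabs and staples sized as on the transit catch. Keep the tabs squeezed while the gate starts to open: its bolts are clear of the staples on the carrier beyond 0.1 rad.
- gate_hinge (a point): A point on the gate's upright hinge line, fixed on the carrier at x = 0, y = -118, z = 226 mm. The gate reaches 232 mm from it, its underside is 22 mm above the bench.
- gate: The gate; origin on the hinge line at bench level, y along the gate towards its free end, x inwards when closed, z up. Frame 12 mm thick, top rail at z = 172 with the spring catch on it.
- gate_angle (a joint): Gate angle, rad: 0 shut, growing as the free end swings out (anticlockwise from above), 1.57 square to the front, hard stop 1.75. A spring shuts it: 0.12 N m when shut, 0.25 at 1.6. A sprung check (brass roller by the hinge) resists from about 0.58 to 0.8 rad with up to 0.7 N m and is passed by 1.05. Let go anywhere, the gate swings back; only a hand keeps it wide.
- transit_bolt_a (a joint): Travel in m of the red tab and its 7 mm bolt on the free-end side (+y): 0 home (may start up to 0.0015), out of its staple on the gate from 0.005, 0.010 fully drawn towards the middle. 3 N of friction; it stays where it is left.
- transit_bolt_b (a joint): The same for the red tab on the hinge side (-y).
- spring_bolt_a (a joint): Travel in m of the yellow tab and its bolt on the free-end side (+y): 0 out, clear of its staple from 0.005, 0.010 fully squeezed. A spring pushes it out: 4 N at rest, 8 N fully squeezed.
- spring_bolt_b (a joint): The same for the yellow tab on the hinge side.
- tray_low: Aluminium slide tray 300 x 216 x 11 mm lying on the lowest runners in the carrier, loose; origin under its middle. Leave alone.
- tray_high: The same, on the highest runners. Leave alone.
- mailer: Blue slide mailer 50 x 98 x 18 mm lying loose on the back of the carrier's top plate, behind its handle; origin under its middle. Leave alone.
- bench_tray: Slide tray 300 x 216 x 11 mm with stained slides, loose on the bench to the robot's right; origin under its middle. Leave alone.
- roll_a: White tissue roll, 100 mm across, 98 tall, standing loose; origin under its middle. Leave alone. (A second such roll by the microscope belongs to the scenery.)
- stain_jar: Square glass staining jar, 56 x 56 x 92 mm, purple inside, white lid, loose; origin under its middle. Leave alone.
- oil_bottle: Amber dropper bottle, 48 mm across, 114 tall, black cap, loose; origin under its middle. Leave alone.

How it is judged:
On the way, in this order (a step that is already met when the one before it is completed fails the run):
1. both red transit bolts are drawn clear of their staples, the gate still shut (value of joint each of transit_bolt_a, transit_bolt_b above 0.0055 m and value of joint gate_angle below 0.1 rad), for 0.1 s.
2. both yellow tabs are squeezed, drawing the spring bolts (value of joint each of transit_bolt_a, transit_bolt_b, spring_bolt_a, spring_bolt_b above 0.0055 m), for 0.1 s.
3. the gate has been swung past its half-open check (value of joint gate_angle above 1.1 rad), for 0.1 s.
At the end, for the whole second after the job is handed in: the gate is held by the fingers (more than 0.5 N on it) at 1.35 rad or more, about square to the front, moving at less than 0.1 rad/s, with both transit bolts still drawn by more than 5.5 mm (value of joint gate_angle above 1.35 rad and velocity of joint gate_angle between -0.1 and 0.1 rad/s and contact force between the fingers and gate above 0.5 N and value of joint each of transit_bolt_a, transit_bolt_b above 0.0055 m); the arm keeps its last pose, push and grip.
It fails at once if a slide tray is moved by more than 15 mm (distance of any of tray_low, tray_high, bench_tray from where it was at the start of the episode above 0.015 m).
It fails at once if the slide mailer is moved by more than 15 mm (distance of mailer from where it was at the start of the episode above 0.015 m).
It fails at once if the tissue roll is moved by more than 15 mm (distance of roll_a from where it was at the start of the episode above 0.015 m).
It fails at once if the staining jar or the dropper bottle is moved by more than 15 mm (distance of any of stain_jar, oil_bottle from where it was at the start of the episode above 0.015 m).
It also fails if it takes over 45 s, if anything falls off the work surface, if the arm or the gripper's body presses on something with over 40 N, if the wrist force passes 120 N, or if a joint passes its speed limit or range.

## Working session

There is one attempt and no reset: what is moved stays moved. The work goes in short steps, Python scripts to look and compute and a tool call to move; the robot and the scene stay as the last step left them, time stands still between calls to the robot, and variables do not carry over. Pictures are saved under pics/ and viewed, and the job is handed in when it is done.

Besides the shell and the picture viewer there is one more tool, called after ">>>" as name(argument=value, ...) on one line, values as JSON. move_arm: Moves the arm, as the interface text tells. Its arguments: {"type":"object","properties":{"rows":{"type":"string"},"grip_force":{"type":"number"}},"required":["rows"]}

```bash
mkdir -p pics; ls; python3 - <<'E'
from bench import *
import cv2,numpy as np,json
s=observe()
for k in s: print(k,np.round(s[k],4).tolist())
for n in ["scene","side","wrist"]:
    c=camera(n); cv2.imwrite(f"pics/{n}0.png",cv2.cvtColor(c["pixels"],cv2.COLOR_RGB2BGR))
    print(n,c["camera_matrix"],c["dist"],c["R"],c["t"])
    import pickle; pickle.dump(c,open(f"{n}0.pkl","wb"))
E
```

```text
pics
time 0.0
q [-1.1928, 0.5765, 0.0248, 1.4379, -0.015, 1.129, -0.0565]
qd [0.0008, -0.0009, -0.0003, -0.0002, -0.0015, -0.0009, 0.0008]
effort [-0.0004, -76.5753, 2.25, -28.5969, 0.0152, 0.0127, -0.0]
eef_pos [0.3005, 0.6039, 0.2304]
eef_rot [[-0.0007, 0.4454, 0.8953], [-0.0016, 0.8953, -0.4454], [-1.0, -0.0017, 0.0001]]
ft_force [-0.1144, 0.0627, -0.6926]
torque [0.0242, 0.0142, -0.0587]
width 0.0855
scene [[406.93274816   0.         323.13623631]
 [  0.         406.93274816 205.22492084]
 [  0.           0.           1.        ]] [-0.10596111  0.          0.          0.          0.        ] [[ 0.16635999 -0.98603985  0.00705436]
 [-0.93098741 -0.15942126 -0.32840115]
 [ 0.32494123  0.04806529 -0.944512  ]] [-0.10820852  0.57547478  1.06103209]
side [[397.49076017   0.         321.89161999]
 [  0.         397.49076017 198.53682345]
 [  0.           0.           1.        ]] [-0.06194602  0.          0.          0.          0.        ] [[ 0.98717089 -0.15966265  0.00121486]
 [-0.08733264 -0.54630337 -0.83302199]
 [ 0.13366618  0.82222896 -0.55323854]] [-0.55306691  0.15604516  1.12087225]
wrist [[281.40519746   0.         320.29822075]
 [  0.         281.40519746 200.28902399]
 [  0.           0.           1.        ]] [0.00662216 0.         0.         0.         0.        ] [[ 0.44542636  0.89531803 -0.0009886 ]
 [ 0.85375215 -0.42441401  0.30162893]
 [ 0.26963425 -0.13519749 -0.95342488]] [-0.67399626 -0.04001486  0.37946756]
```

View pics/scene0.png

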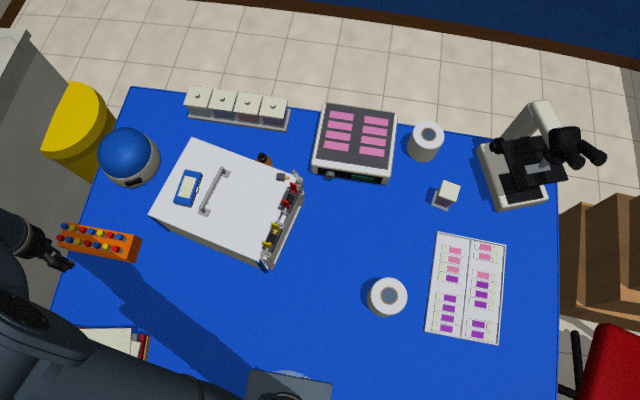

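View pics/side0.png

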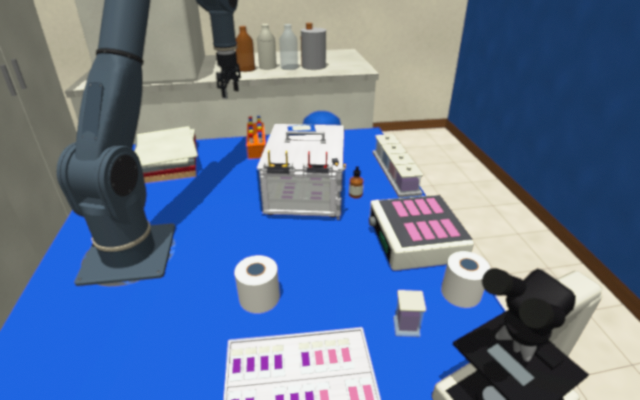

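View pics/wrist0.png

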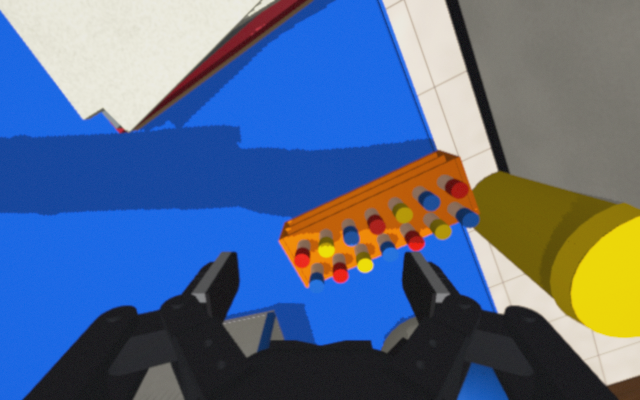

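The scene view shows the carrier with red tabs near (292,190) and yellow tabs near (272,236). The hinge is the far end. I'll zoom in.

```bash
python3 - <<'E'
import cv2
a=cv2.imread("pics/scene0.png")[160:280,140:320]; cv2.imwrite("pics/z1.png",cv2.resize(a,None,fx=4.4,fy=4.4,interpolation=cv2.INTER_CUBIC))
a=cv2.imread("pics/side0.png")[115:225,250:370]; cv2.imwrite("pics/z2.png",cv2.resize(a,None,fx=5,fy=5,interpolation=cv2.INTER_CUBIC))
E
```

```text
(no output)
```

View pics/z1.png

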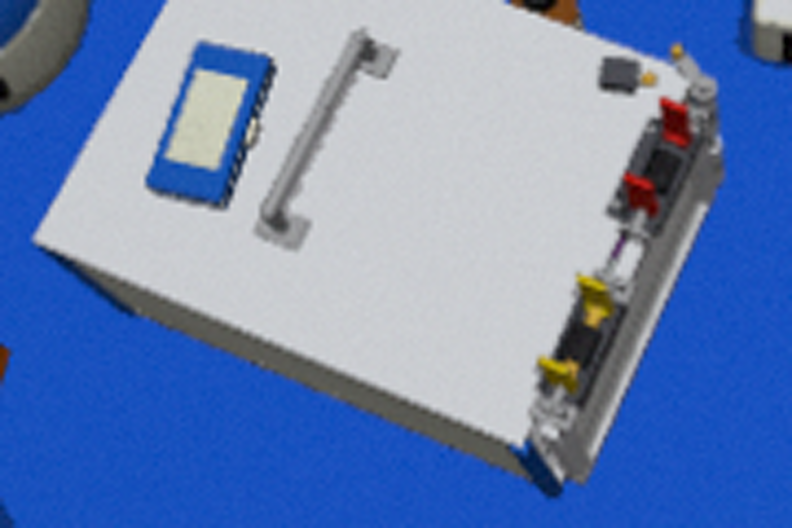

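View pics/z2.png

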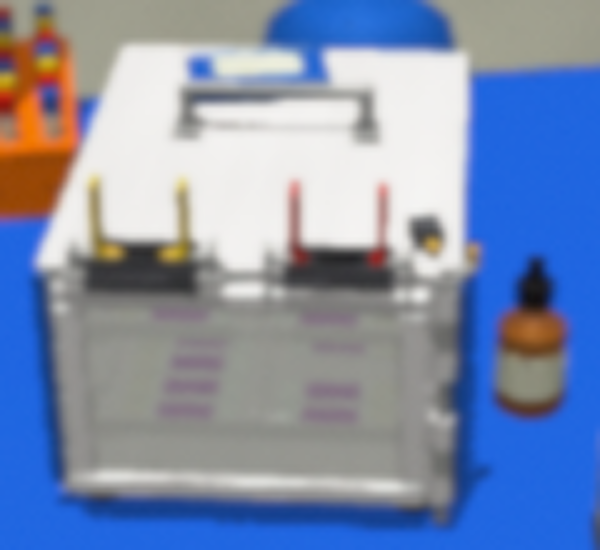

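```bash
cat > h.py <<'E'
import cv2,numpy as np,pickle
def ray(c,p):
    u=cv2.undistortPoints(np.array(p,float).reshape(-1,1,2),c["camera_matrix"],c["dist"]).reshape(-1,2)
    d=np.c_[u,np.ones(len(u))]@c["R"]; o=-c["R"].T@c["t"]
    return o,d/np.linalg.norm(d,axis=1)[:,None]
def plane(c,p,z):
    o,d=ray(c,p); return o+d*((z-o[2])/d[:,2])[:,None]
def tri(c1,p1,c2,p2):
    o1,d1=ray(c1,p1);o2,d2=ray(c2,p2);out=[]
    for a,b in zip(d1,d2):
        A=np.c_[a,-b]; s=np.linalg.lstsq(A,o2-o1,rcond=None)[0]
        x,y=o1+s[0]*a,o2+s[1]*b; out.append(np.r_[(x+y)/2,np.linalg.norm(x-y)*1e3])
    return np.array(out)
def blobs(c,col,roi,amin=5):
    hsv=cv2.cvtColor(c["pixels"],cv2.COLOR_RGB2HSV); H,S,V=[hsv[...,i].astype(int) for i in range(3)]
    m=((H<8)|(H>172)) if col=="red" else (H>20)&(H<34)
    m=m&(S>130)&(V>70); r=np.zeros_like(m); x0,y0,x1,y1=roi; r[y0:y1,x0:x1]=m[y0:y1,x0:x1]
    n,l,st,ce=cv2.connectedComponentsWithStats(r.astype(np.uint8))
    return [(st[i].tolist(),ce[i].round(1).tolist(),np.argwhere(l==i)[:,::-1]) for i in range(1,n) if st[i][4]>=amin]
def project(c,X): return cv2.projectPoints(np.array(X,float),cv2.Rodrigues(c["R"])[0],c["t"],c["camera_matrix"],c["dist"])[0].reshape(-1,2)
E
python3 - <<'E'
from h import *
for n,roi in (("scene",(255,160,320,270)),("side",(255,140,350,172))):
    c=pickle.load(open(n+"0.pkl","rb")); print(n,-c["R"].T@c["t"])
    for col in("red","yellow"):
        for st,ce,p in blobs(c,col,roi,3): print(col,st,ce)
E
```

```text
scene [ 0.20898827 -0.06595382  1.19190747]
red [290, 183, 7, 11, 49] [293.2, 187.9]
red [282, 199, 8, 10, 48] [285.4, 203.4]
yellow [271, 223, 8, 11, 55] [274.7, 227.7]
yellow [262, 241, 10, 8, 43] [267.0, 244.1]
side [ 0.40977667 -0.92466976  0.75077068]
red [255, 157, 3, 1, 3] [256.0, 157.0]
red [309, 165, 2, 2, 4] [309.5, 165.5]
red [324, 165, 3, 3, 7] [325.0, 166.0]
yellow [270, 164, 5, 3, 11] [271.5, 165.0]
yellow [282, 164, 6, 3, 13] [284.5, 165.2]
```

```bash
python3 - <<'E'
from h import *
a=pickle.load(open("scene0.pkl","rb"));b=pickle.load(open("side0.pkl","rb"))
sc=[b_[1] for col in("yellow","red") for b_ in blobs(a,col,(255,160,320,270),3)]
sc=[sc[1],sc[0],sc[3],sc[2]]
print(sc)
pb=[(268.6,151),(286.4,151),(309,151.6),(326.6,152)]
print(plane(b,pb,.239).round(4)); print(plane(a,sc,.225).round(4))
# side mid-shaft
pm=[(269.0,158),(286.7,158),(309.2,158.5),(326.8,158.7)]
print(tri(a,sc,b,pm).round(4))
# top plate corners from z1 zoom
z=np.array([(35,238),(165,0),(525,445)])/4.4+[140,160]
print(plane(a,z,.178).round(4))
# gate bottom front corners?, bottle etc
# colour columns of tabs in the side
px=b["pixels"].astype(int)
for r in(150,152,154,156,158,160,162): 
    row=px[r]; yel=(row[:,0]+row[:,1])/2-row[:,2]; red=row[:,0]-row[:,1]
    print(r,[(x,yel[x]) for x in range(262,292) if yel[x]>35],[(x,red[x]) for x in range(300,335) if red[x]>30])
E
```

```text
[[267.0, 244.1], [274.7, 227.7], [285.4, 203.4], [293.2, 187.9]]
[[0.4228 0.1011 0.239 ]
 [0.4728 0.093  0.239 ]
 [0.5357 0.079  0.239 ]
 [0.5846 0.0687 0.239 ]]
[[0.4195 0.1015 0.225 ]
 [0.4635 0.0914 0.225 ]
 [0.5304 0.0778 0.225 ]
 [0.5749 0.0664 0.225 ]]
[[0.422  0.1032 0.2154 0.7513]
 [0.4694 0.0934 0.2154 6.6733]
 [0.5347 0.0792 0.2164 2.7337]
 [0.5818 0.0678 0.2167 7.1055]]
[[0.4544 0.4415 0.178 ]
 [0.6207 0.407  0.178 ]
 [0.3831 0.1197 0.178 ]]
150 [(262, np.float64(68.0)), (263, np.float64(40.0)), (268, np.float64(51.5)), (269, np.float64(47.0)), (286, np.float64(37.0))] []
152 [(262, np.float64(37.5)), (267, np.float64(38.0)), (268, np.float64(65.5)), (269, np.float64(48.0)), (285, np.float64(51.5)), (286, np.float64(69.0)), (287, np.float64(38.0))] [(308, np.int64(59)), (309, np.int64(56)), (326, np.int64(57)), (327, np.int64(36))]
154 [(268, np.float64(44.5)), (269, np.float64(37.5)), (286, np.float64(43.5))] [(308, np.int64(52)), (309, np.int64(43)), (326, np.int64(52)), (327, np.int64(34))]
156 [(268, np.float64(47.0)), (269, np.float64(39.0)), (286, np.float64(41.0))] [(308, np.int64(40)), (309, np.int64(34)), (326, np.int64(39))]
158 [(268, np.float64(45.5)), (269, np.float64(40.0)), (286, np.float64(42.0))] [(308, np.int64(38)), (309, np.int64(35)), (326, np.int64(39))]
160 [(268, np.float64(42.5)), (269, np.float64(44.0)), (286, np.float64(45.5)), (287, np.float64(36.0))] [(308, np.int64(37)), (309, np.int64(35)), (326, np.int64(33))]
162 [(268, np.float64(38.0)), (269, np.float64(51.5)), (286, np.float64(51.0)), (287, np.float64(41.5))] [(308, np.int64(37)), (309, np.int64(35)), (326, np.int64(32))]
```

```bash
cat >> h.py <<'E'
from scipy.spatial.transform import Rotation as Ro
def Rdown(yaw):  # tool x down, tool y at yaw
    y=np.array([np.cos(yaw),np.sin(yaw),0]); x=np.array([0,0,-1.]); return np.c_[x,y,np.cross(x,y)]
def plan(p,R,path,dec=1):
    """path: list of (pos,yaw,hand); prints rows, rounded, following accumulated rounding"""
    p=np.array(p,float);R=np.array(R,float);out=[]
    for P,yaw,h in path:
        T=Rdown(yaw); d=np.round(R.T@(np.array(P)-p)*1e3,dec); w=np.round(Ro.from_matrix(R.T@T).as_rotvec(),3)
        out.append(" ".join(f"{v:g}" for v in [*d,*w,h])); p=p+R@d/1e3; R=R@Ro.from_rotvec(w).as_matrix()
    print("; ".join(out)); print("end",p.round(4),R.round(3).tolist()); return p,R
def line(p0,y0,p1,y1,n,h): return [(np.array(p0)+(np.array(p1)-p0)*k/n,y0+(y1-y0)*k/n,h) for k in range(1,n+1)]
E
python3 - <<'E'
from h import *
from bench import observe
s=observe(); p=s["eef_pos"];R=s["eef_rot"]; y0=np.arctan2(R[1][1],R[0][1])
p1=np.array(p)+[0,0,.1]
path=line(p,y0,p1,y0,3,1)+line(p1,y0,[.545,.06,.345],-.2025,16,1)
plan(p,R,path,0)
E
```

```text
-33 -0 0 0 0 0.001 1; -34 -0 0 0 0 0 1; -33 -0 0 0 0 0 1; -1 -24 29 0.082 0 0 1; -1 -21 30 0.082 0 0 1; -1 -18 33 0.082 0 0 1; -1 -16 34 0.082 0 0 1; -0 -14 34 0.082 0 0 1; -1 -10 36 0.082 0 0 1; -1 -7 37 0.082 0 0 1; -1 -4 37 0.082 0 0 1; -1 -1 37 0.082 0 0 1; -1 2 37 0.082 0 0 1; -1 5 37 0.082 0 0 1; -1 8 37 0.082 0 0 1; -1 11 35 0.082 0 0 1; -0 13 35 0.082 0 0 1; -1 17 33 0.082 0 0 1; -1 19 32 0.081 0 0 1
end [0.5448 0.0603 0.3448] [[-0.0, 0.98, -0.201], [-0.0, -0.201, -0.98], [-1.0, -0.0, 0.0]]
```

>>> move_arm(rows="-33 0 0 0 0 0 1; -34 0 0 0 0 0 1; -33 0 0 0 0 0 1; -1 -24 29 0.082 0 0 1; -1 -21 30 0.082 0 0 1; -1 -18 33 0.082 0 0 1; -1 -16 34 0.082 0 0 1; 0 -14 34 0.082 0 0 1; -1 -10 36 0.082 0 0 1; -1 -7 37 0.082 0 0 1; -1 -4 37 0.082 0 0 1; -1 -1 37 0.082 0 0 1; -1 2 37 0.082 0 0 1; -1 5 37 0.082 0 0 1; -1 8 37 0.082 0 0 1; -1 11 35 0.082 0 0 1; 0 13 35 0.082 0 0 1; -1 17 33 0.082 0 0 1; -1 19 32 0.081 0 0 1; 0 0 0 0 0 0 1")

```text
time: 2.15
eef_pos: [0.546, 0.0549, 0.3455]
eef_rot: [[0.001, 0.978, -0.21], [-0.003, -0.21, -0.978], [-1.0, 0.002, 0.003]]
ft_force: [0.1, 0.1, 0.5]
width: 0.0855
```

```bash
python3 - <<'E'
from bench import *
import cv2,pickle
s=observe();print(s["time"],s["eef_pos"],s["eef_rot"],s["q"])
c=camera("wrist");pickle.dump(c,open("wrist1.pkl","wb"));cv2.imwrite("pics/wrist1.png",c["pixels"][...,::-1])
E
```

```text
2.15 [0.54601016 0.05485183 0.34550325] [[ 9.82443541e-04  9.77605557e-01 -2.10443367e-01]
 [-2.87832365e-03 -2.10439832e-01 -9.77602574e-01]
 [-9.99995375e-01  1.56616345e-03  2.60711994e-03]] [-0.53317267  0.33006305  0.49614185  1.59511223 -0.15984843  1.25681396
 -0.22230338]
```

View pics/wrist1.png

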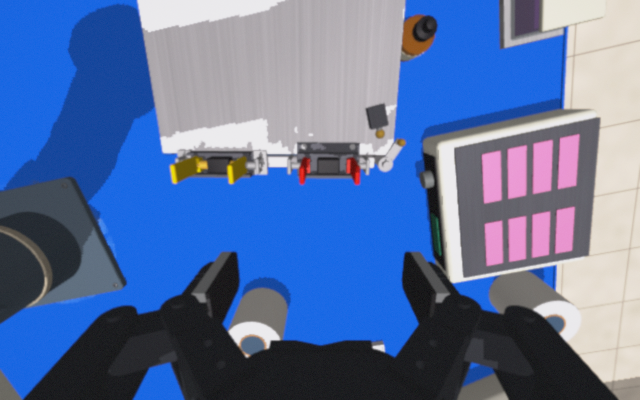

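```bash
python3 - <<'E'
from h import *
c=pickle.load(open("wrist1.pkl","rb")); print(-c["R"].T@c["t"])
cv2.imwrite("pics/z3.png",cv2.resize(c["pixels"][130:200,150:420,::-1],None,fx=2.96,fy=2.96,interpolation=cv2.INTER_CUBIC))
for col in("yellow","red"):
    for st,ce,p in blobs(c,col,(150,130,420,200),8):
        print(col,st,ce)
        r=cv2.minAreaRect(p.astype(np.float32)); print(cv2.boxPoints(r).round(1).tolist())
        for z in(.222,.226): print(plane(c,[ce],z).round(4))
E
```

```text
[0.56268434 0.12997137 0.48795834]
yellow [171, 156, 36, 27, 555] [187.1, 168.0]
[[167.0, 166.6999969482422], [201.1999969482422, 152.39999389648438], [208.0, 168.6999969482422], [173.8000030517578, 182.89999389648438]]
[[0.4277 0.1054 0.222 ]]
[[0.4297 0.1058 0.226 ]]
yellow [227, 157, 20, 26, 345] [236.0, 168.9]
[[225.6999969482422, 158.39999389648438], [245.0, 156.8000030517578], [247.0, 180.8000030517578], [227.6999969482422, 182.39999389648438]]
[[0.473  0.0948 0.222 ]]
[[0.4743 0.0953 0.226 ]]
red [299, 158, 11, 26, 194] [304.0, 168.9]
[[299.0, 158.0], [309.0, 158.0], [309.0, 183.0], [299.0, 183.0]]
[[0.5366 0.0811 0.222 ]]
[[0.537  0.0818 0.226 ]]
red [346, 158, 14, 26, 225] [352.8, 168.9]
[[344.79998779296875, 182.10000610351562], [346.70001220703125, 157.5], [359.79998779296875, 158.5], [357.8999938964844, 183.10000610351562]]
[[0.5823 0.0713 0.222 ]]
[[0.582  0.0721 0.226 ]]
```

View pics/z3.png

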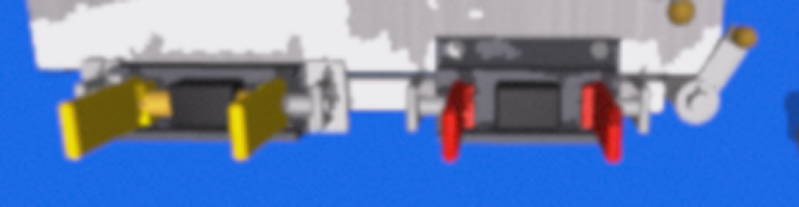

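```bash
python3 - <<'E'
from h import *
c=pickle.load(open("wrist1.pkl","rb"))
pts=plane(c,[(171.8,183),(233.6,183),(299.5,183.5),(359.6,183.5)],.24); print(pts.round(4))
print([np.linalg.norm(pts[i]-pts[j])*1e3 for i,j in((0,1),(2,3))])
Y=(pts[0]+pts[1])/2;Rd=(pts[2]+pts[3])/2; d=Y-Rd; print(np.linalg.norm(d)*1e3)
for d in (d,pts[0]-pts[3]): print(np.degrees(np.arctan2(-d[1],-d[0])))
yc=(pts[0]-pts[3]);yc/=np.linalg.norm(yc); xc=np.array([yc[1],-yc[0],0])
print("tab-centre",(Y+xc*.009).round(4),(Rd+xc*.009).round(4))
E
```

```text
[[0.4185 0.097  0.24  ]
 [0.4731 0.0852 0.24  ]
 [0.5313 0.0722 0.24  ]
 [0.5846 0.0607 0.24  ]]
[np.float64(55.79707307749623), np.float64(54.545421080304116)]
114.85780926662264
-12.385332099844714
-12.309711057650029
tab-centre [0.4477 0.0999 0.24  ] [0.5599 0.0752 0.24  ]
```

>>> move_arm(rows="0 0 0 0 0 0 1; 0 0 0 0 0 0 1")

```text
time: 2.4
eef_pos: [0.5445, 0.062, 0.3451]
eef_rot: [[-0.001, 0.98, -0.198], [0.001, -0.198, -0.98], [-1.0, -0.001, -0.0]]
ft_force: [0.2, -0.3, 0.4]
width: 0.0854
```

```bash
python3 - <<'E'
from h import *
from bench import observe
s=observe(); p=s["eef_pos"];R=s["eef_rot"]; print(p,R)
y0=np.arctan2(R[1][1],R[0][1])
a=np.array([.560,.075,.30]);b=np.array([.560,.075,.206])
print(y0); plan(p,R,line(p,y0,a,-.2155,3,1)+line(a,-.2155,b,-.2155,5,1),0)
E
```

```text
[0.5444785  0.06202498 0.3451029 ] [[-6.12808748e-04  9.80191131e-01 -1.98052949e-01]
 [ 5.45251710e-04 -1.98052629e-01 -9.80191236e-01]
 [-9.99999664e-01 -7.08658473e-04 -4.13082507e-04]]
-0.19937084647485426
15 4 -5 0.005 -0 0.001 1; 15 4 -6 0.006 -0 -0 1; 15 5 -5 0.005 -0 -0 1; 19 -0 0 0 -0 -0 1; 19 -0 0 0 -0 -0 1; 19 -0 0 0 -0 -0 1; 18 -0 0 0 -0 -0 1; 19 -0 0 0 -0 -0 1
end [0.5605 0.0751 0.2061] [[0.0, 0.977, -0.214], [0.0, -0.214, -0.977], [-1.0, 0.0, -0.0]]
```

>>> move_arm(rows="15 4 -5 0.005 0 0 1; 15 4 -6 0.005 0 0 1; 15 5 -5 0.004 0 0 1; 15 0 0 0 0 0 1; 15 0 0 0 0 0 1; 0 0 0 0 0 0 1; 0 0 0 0 0 0 1")

```text
time: 3.1
eef_pos: [0.5609, 0.0741, 0.2703]
eef_rot: [[-0.0, 0.977, -0.213], [-0.0, -0.213, -0.977], [-1.0, -0.0, 0.0]]
ft_force: [-0.8, -0.2, 0.2]
width: 0.0857
```

```bash
python3 - <<'E'
from bench import *
import cv2,pickle
from h import *
s=observe();p=s["eef_pos"];R=s["eef_rot"];print(p,np.arctan2(R[1][1],R[0][1]))
c=camera("wrist");cv2.imwrite("pics/wrist2.png",c["pixels"][...,::-1])
b=np.array([.560,.075,.206]); plan(p,R,line(p,-.2155,b,-.2155,4,1),1)
E
```

```text
[0.56086315 0.07410244 0.27031715] -0.2151071358466092
16.1 -0.3 -0.2 0 0 0 1; 16.1 -0.2 -0.2 0 0 0 1; 16 -0.3 -0.1 0 0 0 1; 16.1 -0.2 -0.2 0 0 0 1
end [0.56  0.075 0.206] [[-0.0, 0.977, -0.213], [-0.0, -0.213, -0.977], [-1.0, -0.0, 0.0]]
```

View pics/wrist2.png

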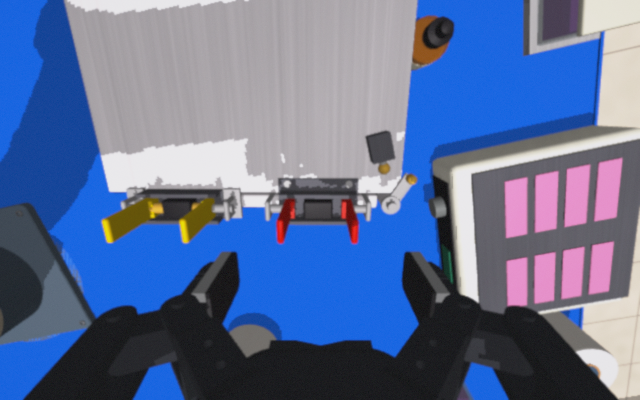

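The red tabs (277 to 357 px) are centred between the fingers (mid ≈ 320). Descending and squeezing.

>>> move_arm(rows="16 0 0 0 0 0 1; 16 0 0 0 0 0 1; 16 -0.5 -0.5 0 0 0 1; 16 -0.5 0 0 0 0 1; 0 0 0 0 0 0 1; 0 0 0 0 0 0 1", grip_force=30)

```text
time: 3.75
eef_pos: [0.5605, 0.0743, 0.2072]
eef_rot: [[0.001, 0.977, -0.214], [0.0, -0.214, -0.977], [-1.0, 0.001, -0.0]]
ft_force: [0.5, 0.6, -0.6]
width: 0.0852
```

>>> move_arm(rows="0 0 0 0 0 0 0.3; 0 0 0 0 0 0 0.3; 0 0 0 0 0 0 0.3; 0 0 0 0 0 0 0.3; 0 0 0 0 0 0 0.3; 0 0 0 0 0 0 0.3")

```text
time: 4.35
eef_pos: [0.5589, 0.0747, 0.2072]
eef_rot: [[-0.002, 0.977, -0.214], [0.001, -0.214, -0.977], [-1.0, -0.002, -0.001]]
ft_force: [-9.1, 1.7, 12.0]
width: 0.0341
```

>>> move_arm(rows="0 0 0 0 0 0 0.3; 0 0 0 0 0 0 0.3; 0 0 0 0 0 0 1; 0 0 0 0 0 0 1; 0 0 0 0 0 0 1; 0 0 0 0 0 0 1; -20 0 0 0 0 0 1; -25 0 0 0 0 0 1; -25 0 0 0 0 0 1; 0 0 0 0 0 0 1; 0 0 0 0 0 0 1")

```text
time: 5.45
eef_pos: [0.5602, 0.0743, 0.2764]
eef_rot: [[0.001, 0.977, -0.214], [0.0, -0.214, -0.977], [-1.0, 0.001, -0.0]]
ft_force: [-0.1, -0.2, 1.0]
width: 0.0853
```

```bash
python3 - <<'E'
from bench import *
import cv2,pickle
from h import *
s=observe();p=s["eef_pos"];R=s["eef_rot"];print(s["time"],p,np.arctan2(R[1][1],R[0][1]),s["width"])
c=camera("wrist");pickle.dump(c,open("wrist3.pkl","wb"));cv2.imwrite("pics/wrist3.png",c["pixels"][...,::-1])
Y=np.array([.4475,.0995]); 
a=[*Y,.285];b=[*Y,.206]
plan(p,R,line(p,-.2155,a,-.2155,5,1)+line(a,-.2155,b,-.2155,5,1),1)
E
```

```text
5.45 [0.56022219 0.07430587 0.27644545] -0.2159574156064392 0.08533677514889414
-1.7 -23.1 -0.1 -0 -0 -0.001 1; -1.7 -23.1 -0.1 -0 -0 0 1; -1.7 -23.1 -0.1 -0 -0 0 1; -1.7 -23.1 -0.1 -0 -0 0 1; -1.8 -23.1 -0.1 -0 -0 0 1; 15.8 0 0 -0 -0 0 1; 15.8 0 0.1 -0 -0 0 1; 15.8 0 -0 -0 -0 0 1; 15.8 0 -0 -0 -0 0 1; 15.8 0 -0 -0 -0 0 1
end [0.4475 0.0995 0.206 ] [[-0.0, 0.977, -0.214], [0.0, -0.214, -0.977], [-1.0, -0.0, -0.0]]
```

View pics/wrist3.png

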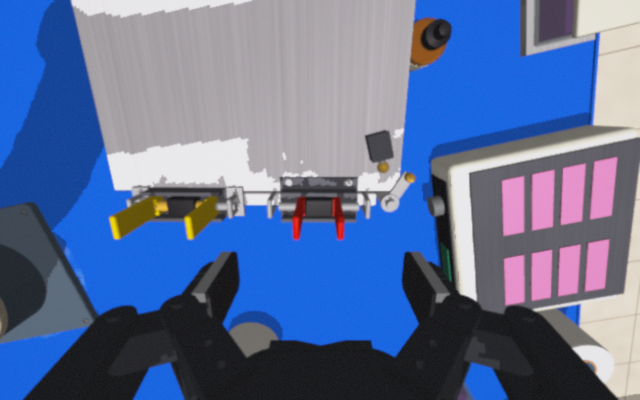

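Red tabs are now drawn in (293 to 344 px, about 36 mm). On to the yellow.

>>> move_arm(rows="-2 -23 0 0 0 0 1; -2 -23 0 0 0 0 1; -2 -24 0 0 0 0 1; -2 -23 0 0 0 0 1; 0 -23 0 0 0 0 1; 0 0 0 0 0 0 1; 15 0 0 0 0 0 1; 16 0 0 0 0 0 1; 16 0 0 0 0 0 1; 16 0 0 0 0 0 1; 15 0 0 0 0 0 1; 0 0 0 0 0 0 1; 0 0 0 0 0 0 1")

```text
time: 6.8
eef_pos: [0.4468, 0.0988, 0.206]
eef_rot: [[-0.001, 0.977, -0.215], [-0.001, -0.215, -0.977], [-1.0, -0.001, 0.001]]
ft_force: [0.4, -0.6, 0.0]
width: 0.0857
```

```bash
python3 - <<'E'
from bench import *
import cv2
from h import *
s=observe();p=s["eef_pos"];R=s["eef_rot"];print(s["time"],p,np.arctan2(R[1][1],R[0][1]),s["width"],s["ft_force"],s["q"])
c=camera("wrist");cv2.imwrite("pics/wrist4.png",c["pixels"][...,::-1])
E
```

```text
6.8 [0.44684996 0.09882871 0.20602612] -0.2164515497626104 0.08569861952794738 [ 0.4101939  -0.63398445  0.00844035] [-0.66350996  0.31278544  0.45418015  2.03199724 -0.18208166  0.83626929
 -0.32214224]
```

View pics/wrist4.png

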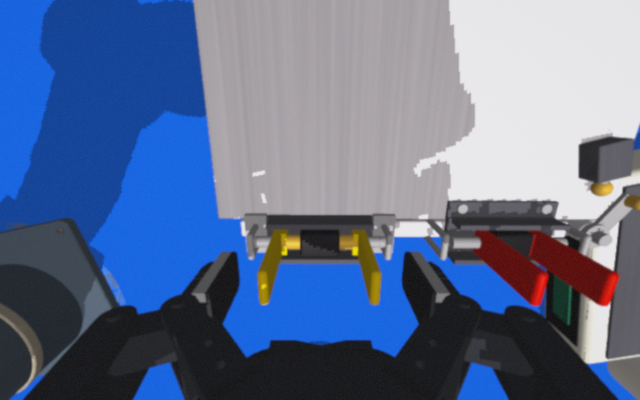

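Yellow tabs are centred between the fingers. Squeezing.

>>> move_arm(rows="0 0 0 0 0 0 0.3; 0 0 0 0 0 0 0.3; 0 0 0 0 0 0 0.3; 0 0 0 0 0 0 0.3; 0 0 0 0 0 0 0.3; 0 0 0 0 0 0 0.3; 0 0 0 0 0 0 0.3; 0 0 0 0 0 0 0.3", grip_force=40)

```text
time: 7.65
eef_pos: [0.4465, 0.0995, 0.2075]
eef_rot: [[0.0, 0.977, -0.214], [0.002, -0.214, -0.977], [-1.0, -0.0, -0.002]]
ft_force: [-5.6, 0.9, 15.8]
width: 0.033
```

```bash
python3 - <<'E'
from bench import *
import cv2
from h import *
s=observe();p=s["eef_pos"];R=s["eef_rot"];y0=np.arctan2(R[1][1],R[0][1]);print(p,y0,s["width"],s["ft_force"])
c=camera("wrist");cv2.imwrite("pics/wrist5.png",c["pixels"][...,::-1])
H=np.array([.6215,.0617]);th0=-.2155
def at(th): a=th0+th; return np.array([*(H-.178*np.array([np.cos(a),np.sin(a)])),.206])
path=[(at(t),th0+t,.3) for t in np.r_[np.arange(1,6)*.04,np.arange(3,25)*.07]]
plan(at(0),Rdown(th0),path,1)
E
```

```text
[0.44653427 0.09952593 0.20747503] -0.21597233783853584 0.033049413147278606 [-5.55622785  0.88305099 15.82727865]
0 0.1 7.1 -0.04 0 0 0.3; 0 0.2 7.1 -0.04 0 0 0.3; 0 0.1 7.2 -0.04 0 0 0.3; 0 0.2 7.1 -0.04 0 0 0.3; 0 0.1 7.1 -0.04 0 0 0.3; 0 0 1.8 -0.01 0 0 0.3; 0 0.5 12.4 -0.07 0 0 0.3; 0 0.4 12.5 -0.07 0 0 0.3; 0 0.4 12.4 -0.07 0 0 0.3; 0 0.5 12.5 -0.07 0 0 0.3; 0 0.4 12.4 -0.07 0 0 0.3; 0 0.4 12.5 -0.07 0 0 0.3; 0 0.5 12.4 -0.07 0 0 0.3; 0 0.4 12.5 -0.07 0 0 0.3; 0 0.4 12.4 -0.07 0 0 0.3; 0 0.5 12.5 -0.07 0 0 0.3; 0 0.4 12.4 -0.07 0 0 0.3; 0 0.5 12.5 -0.07 0 0 0.3; 0 0.4 12.4 -0.07 0 0 0.3; 0 0.4 12.5 -0.07 0 0 0.3; 0 0.5 12.4 -0.07 0 0 0.3; 0 0.4 12.5 -0.07 0 0 0.3; 0 0.4 12.4 -0.07 0 0 0.3; 0 0.5 12.5 -0.07 0 0 0.3; 0 0.4 12.4 -0.07 0 0 0.3; 0 0.4 12.5 -0.07 0 0 0.3; 0 0.5 12.4 -0.07 0 0 0.3
end [ 0.6026 -0.1153  0.206 ] [[0.0, 0.106, 0.994], [0.0, 0.994, -0.106], [-1.0, 0.0, 0.0]]
```

View pics/wrist5.png

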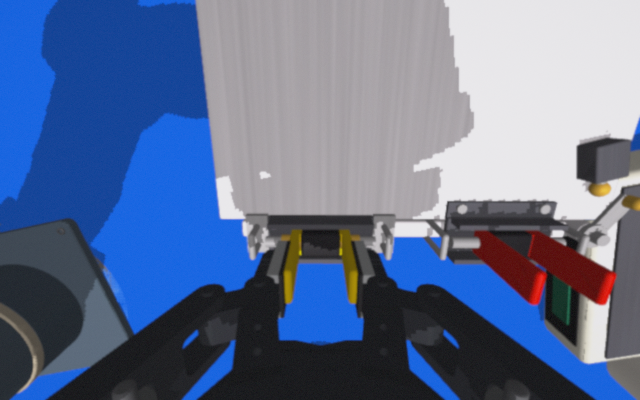

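>>> move_arm(rows="0 0.1 7 -0.04 0 0 0.3; 0 0.1 7 -0.04 0 0 0.3; 0 0.1 7 -0.04 0 0 0.3; 0 0.2 7 -0.04 0 0 0.3; 0 0.2 7.5 -0.04 0 0 0.3; 0 0.2 9 -0.05 0 0 0.3; 0 0.2 9 -0.05 0 0 0.3; 0 0.2 9 -0.05 0 0 0.3; 0 0.2 9 -0.05 0 0 0.3; 0 0 0 0 0 0 0.3; 0 0 0 0 0 0 0.3")

```text
time: 8.8
eef_pos: [0.4454, 0.0279, 0.2075]
eef_rot: [[0.0, 0.983, 0.183], [0.001, 0.183, -0.983], [-1.0, 0.001, -0.001]]
ft_force: [-5.9, 1.1, 17.3]
width: 0.0327
```

```bash
python3 - <<'E'
from bench import *
import cv2
from h import *
s=observe();p=s["eef_pos"];R=s["eef_rot"];y0=np.arctan2(R[1][1],R[0][1]);print(s["time"],p,y0+.2155,s["width"],s["ft_force"],s["q"])
H=np.array([.6215,.0617]); d=H-p[:2]; print("r",np.linalg.norm(d),"th",np.arctan2(d[1],d[0])+.2155)
c=camera("wrist");cv2.imwrite("pics/wrist6.png",c["pixels"][...,::-1])
a=camera("scene");cv2.imwrite("pics/scene6.png",a["pixels"][...,::-1])
print("roll, jar tops", plane(a,[(388,296)],.098), plane(a,[(450,188)],.092))
E
```

```text
8.8 [0.44535942 0.02794469 0.20746998] 0.39930548853747105 0.03273276464832278 [-5.94141919  1.14214161 17.27400413] [-0.45558928  0.2840579   0.37378243  2.05452143 -0.14090023  0.82615029
  0.18408495]
r 0.17934582823033704 th 0.404842827752
roll, jar tops [[ 0.36201765 -0.22321843  0.098     ]] [[ 0.70334736 -0.36911827  0.092     ]]
```

View pics/wrist6.png

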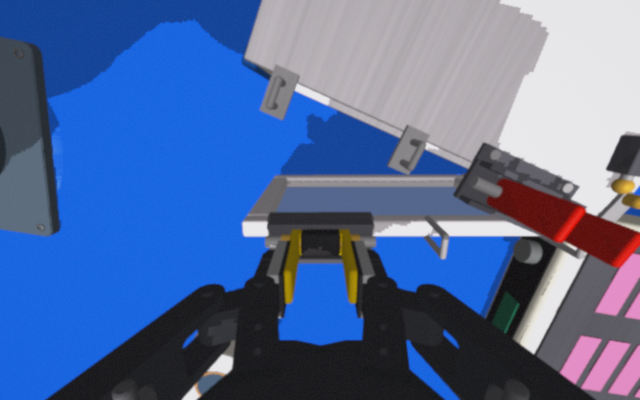

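View pics/scene6.png

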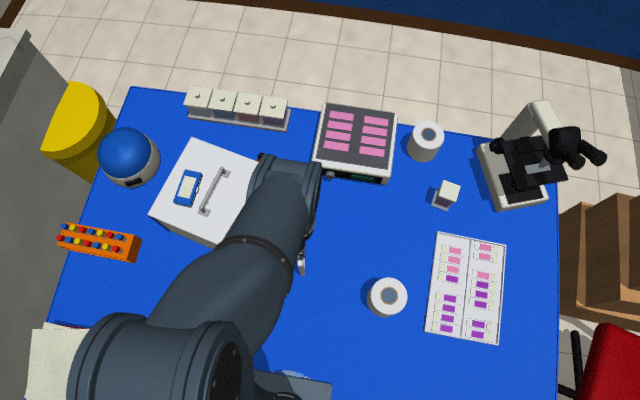

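Wrist view: the gate is open about 0.4 rad, both tabs squeezed. Continuing past the check; the roll is outside the sweep (0.385 m from the hinge).

>>> move_arm(rows="0 0.3 10.7 -0.06 0 0 0.3; 0 0.3 10.7 -0.06 0 0 0.3; 0 0.3 10.7 -0.06 0 0 0.3; 0 0.3 10.7 -0.06 0 0 0.3; 0 0.3 10.7 -0.06 0 0 0.3; 0 0.3 10.7 -0.06 0 0 0.3; 0 0.3 10.7 -0.06 0 0 0.3; 0 0.3 10.7 -0.06 0 0 0.3; 0 0.3 10.7 -0.06 0 0 0.3; 0 0.3 10.7 -0.06 0 0 0.3; 0 0.3 10.7 -0.06 0 0 0.3; 0 0.3 10.7 -0.06 0 0 0.3; 0 0 0 0 0 0 0.3")

```text
time: 10.2
eef_pos: [0.5117, -0.0803, 0.2075]
eef_rot: [[0.002, 0.617, 0.787], [-0.0, 0.787, -0.617], [-1.0, 0.001, 0.002]]
ft_force: [-4.3, 1.2, 14.7]
width: 0.0327
```

```bash
cat > st.py <<'E'
from bench import *
import cv2,sys
from h import *
s=observe();p=s["eef_pos"];R=s["eef_rot"];y0=np.arctan2(R[1][1],R[0][1]);print(s["time"],np.round(p,4),"yaw-th",y0+.2155,s["width"],np.round(s["ft_force"],1),np.round(s["torque"],2),np.round(s["q"],2))
H=np.array([.6215,.0617]); d=H-p[:2]; print("r",np.linalg.norm(d),"th",np.arctan2(d[1],d[0])+.2155)
c=camera("wrist");cv2.imwrite(f"pics/wrist{sys.argv[1]}.png",c["pixels"][...,::-1]);pickle.dump(c,open(f"wrist{sys.argv[1]}.pkl","wb"))
E
python3 st.py 7
```

```text
10.2 [ 0.5117 -0.0803  0.2075] yaw-th 1.1216470276145094 0.032733998980635184 [-4.3  1.2 14.7] [0.34 0.95 0.45] [-0.09  0.37  0.21  1.89 -0.1   0.89  1.08]
r 0.1794601287223748 th 1.128204985090796
```

View pics/wrist7.png

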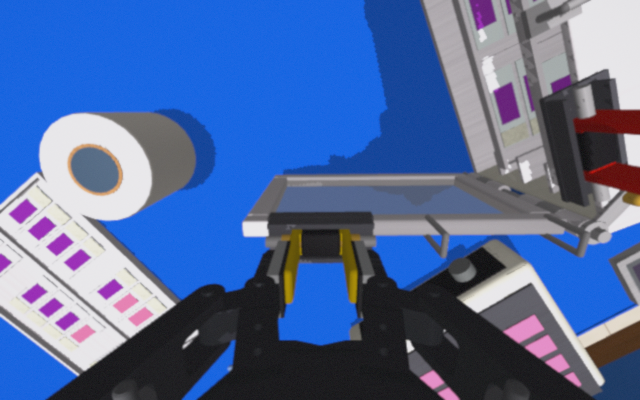

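>>> move_arm(rows="0 0.3 10.3 -0.058 0 0 0.3; 0 0.3 10.3 -0.058 0 0 0.3; 0 0.3 10.3 -0.058 0 0 0.3; 0 0.3 10.3 -0.058 0 0 0.3; 0 0.3 10.3 -0.058 0 0 0.3; 0 0.3 10.3 -0.058 0 0 0.3; 0 0.3 10.3 -0.058 0 0 0.3; 0 0.3 8 -0.045 0 0 0.3; 0 0 0 0 0 0 0.3; 0 0 0 0 0 0 0.3; 0 0 0 0 0 0 0.3")

```text
time: 11.35
eef_pos: [0.5828, -0.1132, 0.2076]
eef_rot: [[0.002, 0.214, 0.977], [0.0, 0.977, -0.214], [-1.0, 0.0, 0.002]]
ft_force: [-2.7, 1.8, 10.1]
width: 0.033
```

```bash
python3 st.py 8
```

```text
11.35 [ 0.5828 -0.1132  0.2076] yaw-th 1.5710654252216936 0.03304973755244017 [-2.7  1.8 10.1] [0.29 0.58 0.16] [ 0.05  0.48  0.09  1.7  -0.05  0.97  1.52]
r 0.17909598786823544 th 1.5684998310644847
```

View pics/wrist8.png

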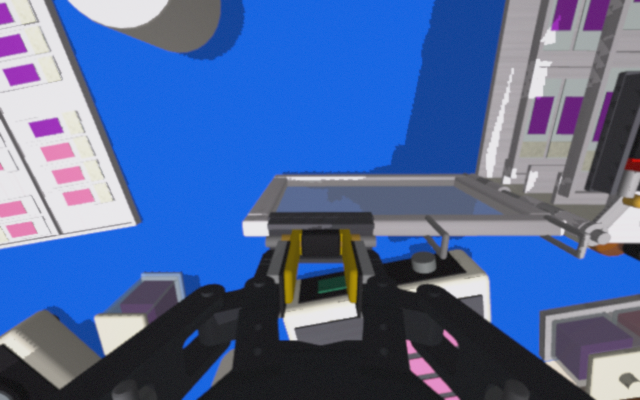

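Gate held at 1.57 rad with tabs squeezed. To make sure the fingers also bear on the gate body itself, I'll lower the tips gently onto the catch block at a lighter grip, watching the force.

>>> move_arm(rows="0 0 0 0 0 0 0.3; 2 0 0 0 0 0 0.3; 2 0 0 0 0 0 0.3; 0 0 0 0 0 0 0.3; 0 0 0 0 0 0 0.3", grip_force=30)

```text
time: 11.9
eef_pos: [0.5852, -0.1138, 0.2072]
eef_rot: [[0.009, 0.213, 0.977], [-0.001, 0.977, -0.213], [-1.0, 0.001, 0.009]]
ft_force: [-3.7, 0.8, 33.9]
width: 0.0328
```

>>> move_arm(rows="0 0 0 0 0 0 0.3; 0 0 0 0 0 0 0.3; 0 0 0 0 0 0 0.3", grip_force=20)

```text
time: 12.2
eef_pos: [0.5852, -0.1137, 0.2072]
eef_rot: [[0.009, 0.213, 0.977], [-0.001, 0.977, -0.213], [-1.0, 0.001, 0.009]]
ft_force: [-4.3, 0.8, 34.3]
width: 0.0328
```

```bash
python3 st.py 9; python3 - <<'E'
import cv2
a=cv2.imread("pics/wrist9.png")[190:330,220:420]; cv2.imwrite("pics/z9.png",cv2.resize(a,None,fx=4,fy=4,interpolation=cv2.INTER_CUBIC))
E
```

```text
12.2 [ 0.5852 -0.1137  0.2072] yaw-th 1.571600244068512 0.03276048112193262 [-4.3  0.8 34.3] [0.2  1.22 0.59] [ 0.05  0.48  0.09  1.7  -0.05  0.96  1.52]
r 0.17914264864084778 th 1.5820872249706628
```

View pics/z9.png

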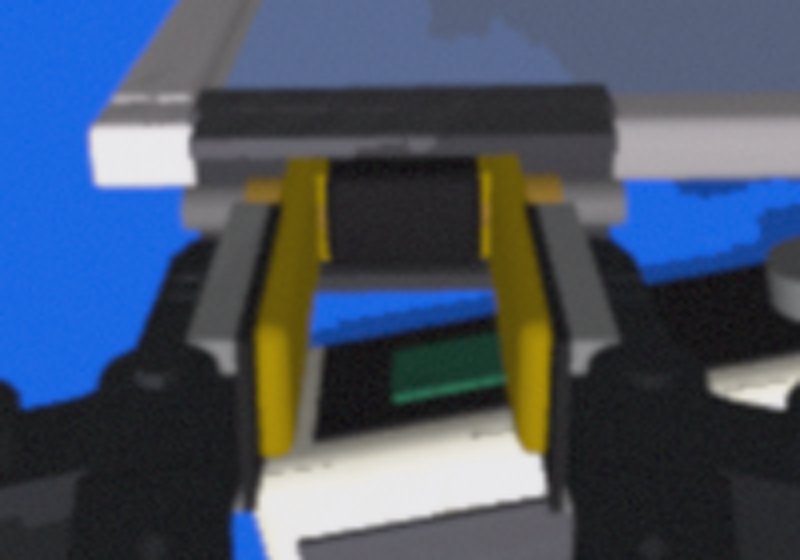

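>>> move_arm(rows="-1 0 0 0 0 0 0.3; 0 0 0 0 0 0 0.3; 0 0 0 0 0 0 0.3; 0 0 0 0 0 0 0.3; 0 0 0 0 0 0 0.3; 0 0 0 0 0 0 0.3; 0 0 0 0 0 0 0.3; 0 0 0 0 0 0 0.3", grip_force=40)

```text
time: 13.05
eef_pos: [0.5845, -0.1136, 0.2073]
eef_rot: [[0.007, 0.213, 0.977], [-0.001, 0.977, -0.213], [-1.0, 0.001, 0.007]]
ft_force: [-5.3, 0.6, 27.9]
width: 0.0329
```

```bash
python3 st.py 10; python3 - <<'E'
from bench import *
import cv2
for n in("scene","side"):
    cv2.imwrite(f"pics/{n}10.png",camera(n)["pixels"][...,::-1])
print(observe()["qd"].round(4))
E
```

```text
13.05 [ 0.5845 -0.1136  0.2073] yaw-th 1.5714729869787267 0.0329217906175953 [-5.3  0.6 27.9] [0.17 0.94 0.5 ] [ 0.05  0.48  0.09  1.7  -0.05  0.96  1.52]
r 0.17915575098481856 th 1.5781785678755522
[-0.0009 -0.002  -0.0014  0.0003  0.0007  0.0008 -0.0021]
```

View pics/scene10.png

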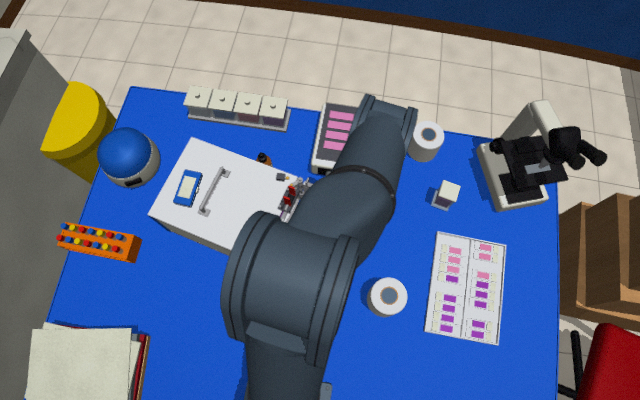

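View pics/side10.png

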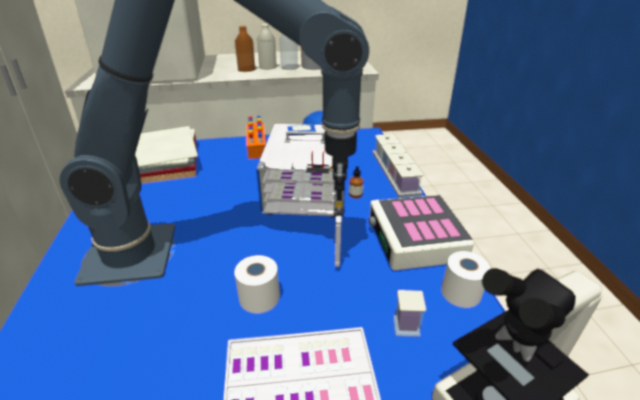

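View pics/wrist10.png

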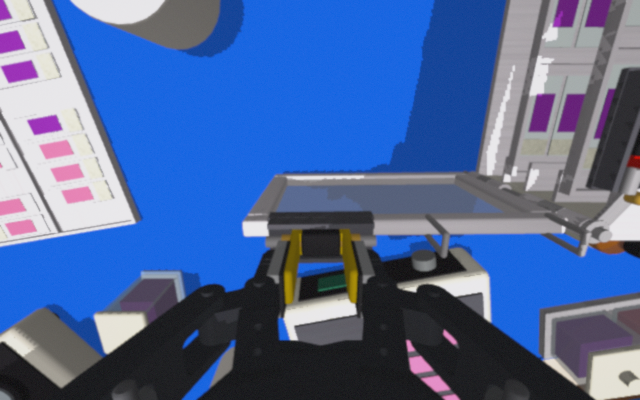

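The side view shows the gate edge-on at (338,240), square to the front. The roll (388,297), jar (447,195), tray, mailer and bottle stand at the same pixels as at the start. The arm is still, so I'm handing in.

```bash
python3 -c "
from bench import *
print(hand_in())"
```

```text
the job is handed in; nothing more can be done
None
```

I opened the gate to about 1.57 rad, square to the front, and handed in at 13 s with the gripper still holding it. The hand-in reported no verdict.

1. **Red tabs:** I squeezed them fully. The wrist picture afterwards showed them still drawn, about 36 mm over their outer faces, with the gate shut.
2. **Yellow tabs:** I squeezed them and kept them squeezed while swinging the gate along its arc past the check.
3. **Final hold:** The finger opening read 33 mm with both tabs fully squeezed. The arm was still, with joint speeds of about 0.002 rad/s or less.

**Other objects:** In the scene and side views, the roll, jar, bottle, mailer and bench tray were at the same pixels as at the start. The trays inside the carrier showed no visible movement, but I did not measure them.

**Not confirmed:**
- **Contact with the gate:** The fingers hold the gate by its yellow tabs. I tried to lower the fingertips onto the catch block as well, but they sank only 0.4 mm while the upward force rose to 34 N. I could not tell whether that was friction on the tabs or contact with the gate. I backed off 1 mm and left about 28 N pressing down.
- **Finger opening:** The 33 mm reading is a little below the 36 mm given for fully squeezed tabs. I took that as gripper calibration or pad give.

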